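Clear the spring gauge's slideway and hold its rod at the index

TASK

Ceramic chips lie on the slideway of the spring gauge: take the scraper block, wipe every chip with it into the gauge's catch tray (no fingers on the chips), and put the block back down on the worktop clear of the gauge. Then take the upright grip, pull the sprung rod out until its pointer is level with the index clip, leaving the clip where it is, and finish still holding the rod there: do not let go. Do not shove the tin, battery or vials about.

Things in the scene. Friction and masses are not known exactly. Their poses are not given: they have to be found in the camera images.
- gauge: the fixed spring gauge. Frame: z up, +y the way the rod is pulled out, -x from slideway to tray; origin on the worktop. Dark spring tube along y at x = 0, y -0.187 to -0.075, top 55 mm above the worktop. Along the slideway's +x edge the dark index rail, x 0.056 to 0.076, top 28 mm above the worktop
- slideway (a point): middle of the slideway's top, a flat dark steel deck 20 mm above the worktop; it spans 100 mm along the gauge's x (-0.045 to 0.055 in its frame) and 195 mm along y (-0.07 to 0.125). This point is at gauge x 0.005, y 0.0275
- tray (a point): middle of the floor of the gauge's open catch tray, which adjoins the slideway's -x edge; this point is at gauge x -0.0765, y 0.055. Inside 63 mm along x (-0.108 to -0.045) and 144 mm along y; floor 3 mm, walls 16 mm above the worktop
- pull_rod: 10 mm sprung rod that slides out of the tube along gauge +y, 0 to 100 mm, against about 3 N plus 0.9 N per cm; springs back. At its end a black upright grip, 14 mm (y) by 24 mm (x), 10 to 76 mm above the slideway, its axis 40 mm from the tube at rest, and a 3 mm pointer from its foot over the rail. Origin on the grip's vertical axis at slideway height
- pull_grip (a point): point on the grip's vertical axis, 12 mm below its top (84 mm above the worktop): a good place for the TCP, fingers closing along the gauge's y or x; moves with the rod
- pointer_tip (a point): middle of the pointer above the rail, at the same gauge y as the grip's axis; 32.5 mm above the worktop; moves with the rod
- index_clip: brass clip on the index rail, a 16 mm wide block outside the rail, rising 9 mm above it, with a 4 mm wide blade lying over the rail's top; set 40 to 85 mm along the gauge's y from where the pointer rests. Stiff, to be left where it is. Origin on top of the rail at the blade's middle line
- index_mark (a point): middle line of the index blade, on the rail's top, 30.5 mm above the worktop; same axes as the gauge. The rod is at its mark when pointer_tip has the same gauge y as this point
- scraper: loose wooden scraper block, 120 g: foot 24 mm (its x) by 110 mm (its y) by 16 mm high with a rubber sole, and on it a rib 16 mm (x) by 60 mm (y) up to 50 mm high to grip across x; the same both ways round. Origin at the middle of its underside, z up
- chip1: irregular white ceramic chip, about 12 x 10 mm and 7 mm high, loose, 12 g; origin at the middle of its underside. At the start it lies on the slideway with x -0.034 to 0 and y 0.022 to 0.084 in the gauge's frame
- chip2: irregular white ceramic chip, about 12 x 10 mm and 7 mm high, loose, 12 g; origin at the middle of its underside. At the start it lies on the slideway with x -0.034 to 0 and y 0.022 to 0.084 in the gauge's frame
- chip3: irregular white ceramic chip, about 12 x 10 mm and 7 mm high, loose, 12 g; origin at the middle of its underside. At the start it lies on the slideway with x -0.034 to 0 and y 0.022 to 0.084 in the gauge's frame
- chip4: irregular white ceramic chip, about 12 x 10 mm and 7 mm high, loose, 12 g; origin at the middle of its underside. At the start it lies on the slideway with x -0.034 to 0 and y 0.022 to 0.084 in the gauge's frame
- crucible_tin: round metal tin 58 mm wide, 22 mm high, beside the gauge in front of the tube; leave alone. Origin under its middle
- battery: battery lying, 50 x 15 x 15 mm, beside the spring tube; leave alone. Origin under its middle
- vial4: sample vial with a green cap, 30 mm wide, 63 mm high, right of the gauge; leave alone. Origin under its middle
- crucible_press: hand press fixed to the worktop behind and left of the gauge, about 0.12 m wide, its front edge some 46 mm in front of its origin, column and lever over 0.3 m tall: keep arm and wrist clear of it, and of the 0.36 m tall computer tower fixed at the left (world x over 0.49, y over 0.53). Origin under its base
- vial1: sample vial with a white cap, 27 mm wide, 56 mm high, right of the gauge; leave alone. Origin under its middle
Mind the look-alikes: they are no part of the job. There is more than one size of the scraper; the job needs the middle-sized.

How it is judged:
By the outcome, as a careful person would: the job done as asked, in the order asked, and still so for the second after the job is handed in, while the arm keeps its last pose, push and grip.
It also fails if it takes over 58 s, if anything falls off the work surface, if the arm or the gripper's body presses on something with over 40 N, if the wrist force passes 120 N, or if a joint passes its speed limit or range.

ROBOT

A 7-joint arm with a two-finger parallel gripper is mounted at the origin on a cart in front of the work surface, level with it; the furniture and walls round the work are solid. World frame = base frame: x ahead of the robot, y to its left, z up, the work surface at z = 0. Lengths are in m, angles in rad, forces in N, time in s.
With the tool pointing down it reaches from about 0.425 to 1.025 m from the base axis. Payload 9.4 kg.
Tool frame: the origin (TCP) lies between the finger pads, 19 mm behind the fingertips; this is the grasp point; z points along the fingers, y is the line along which they close (so a half turn about z gives the same grasp; the last joint's range is limited). The gripper opens to 85 mm and grips with 20 to 120 N. Pads are 22 mm wide; open, the fingers measure 114 mm over their backs; the gripper's body (76 mm by 85 mm) begins 54 mm behind the grasp point. The pads swing forward as they close: fully open they stand 13 mm farther back than shut.
Start: joints at [1.218, 0.599, -0.003, 1.599, 0.002, 0.943, -0.08], TCP at [0.197, -0.698, 0.25] pointing down, gripper open.
Joint ranges: [-2.57, 2.57], [-0.35, 1.97], [-1.29, 1.29], [0.11, 2.56], [-1.05, 4.19], [0.11, 1.86], [-2.63, 2.63]. Speed limits (rad/s): [2.22, 2.22, 3.01, 3.01, 3.14, 3.14, 3.14].

INTERFACE

Orientations are given as a unit quaternion [x, y, z, w].
In Python, from workcell import r gives the robot as it stands.
- The arm moves only by the tool drive_tool, never from a script. Its argument "motion" is a list that holds one entry, the list of rows, each a list of 5 numbers: the shift along the tool's x, y, z normalised to -1 to 1, where 1 is 50 cm, then the turn about the tool's z normalised to -1 to 1, where 1 is 2 pi rad, then the finger opening in mm, from 0 to 85.4. A call has 1 to 20 rows; each row is the pose to reach, as a shift and turn from the pose commanded when the call began, along the tool's axes at that moment, turning the shorter way round; what a row does not reach only later rows make up. A row lasts 1/10 s, in which the tool goes at most 50 mm and 8.59 degrees, less where a joint would pass 70% of its speed; a pose out of reach is approached as far as the arm can. A call with a number of a shift or a turn outside -1 to 1 is refused whole. A call with a gripper value outside its range is refused whole. The fingers move at their own pace and stop on an object; "force" is the grip in N (left out, the last holds). Time passes only in rows, so rows that repeat a pose let the fingers close. It gives the time, the measured TCP pose, the force, the opening and the grip force at its end, in the units of the state.
- r.sense(): the state, without advancing time (a new reading comes with each control period).
- r.capture(name): name is "side" or "top" or "wrist"; returns a dict with "frame" (400x640x3 uint8, red, green, blue), "intrinsics" (3x3 intrinsics, pixels), "view" (4x4, takes a point from world to camera coordinates); the wrist camera has in their place "hand_eye" (4x4, takes a point from camera to tool coordinates, whose origin is the TCP and whose axes are the flange's). Camera axes: x right, y down, z forward; pixel columns grow to the right and rows downward; lengths in m; the calibration is good to about 2 mm. The wrist camera is an equidistant fisheye: a pixel r from the principal point sees the ray r / f radians off the axis. A picture is of the moment at which its call begins: read the wrist's pose just before it. There is no depth.
- r.job_done(): hands the job in; it is judged then, once.
The state is a dict: "time_s": time; "joints": joint angles; "joint_velocities": joint speeds; "tau": joint torques, N m; "eef_pos": TCP position; "eef_rot": TCP orientation; "force": force on the tool from outside, world axes, zero at the start; "torque": the same for the moment, N m; "opening": finger opening in m; "finger_force": force on a finger pad.
Only numpy, scipy, OpenCV 4.12 (cv2) and the standard library are available. Lean on these libraries where they do the work, as an engineer would, in place of code of your own. Each camera call takes 0.05 s, during which the arm holds its last target. There are 200 camera calls.

## Working session

There is one attempt and no reset: what is moved stays moved. The work goes in short steps, Python scripts to look and compute and a tool call to move; the robot and the scene stay as the last step left them, time stands still between calls to the robot, and variables do not carry over. Pictures are saved under pics/ and viewed, at most 13 in all, crops included, and the job is handed in when it is done.

Besides the shell and the picture viewer there is one more tool, called after ">>>" as name(argument=value, ...), one argument or row to a line, values as JSON. drive_tool: Moves the arm, as the interface text tells. Its arguments: {"type":"object","properties":{"motion":{"type":"array","items":{"type":"array","items":{"type":"array","items":{"type":"number"}}}},"force":{"type":"number"}},"required":["motion"]}

```bash
mkdir -p pics; cat > h.py <<'E'
import numpy as np,cv2
from workcell import r
def snap(n,f):
    s=r.sense();c=r.capture(n);cv2.imwrite('pics/'+f+'.png',c['frame'][:,:,::-1]);np.savez('pics/'+f+'.npz',pos=s['eef_pos'],rot=s['eef_rot'],**c);return s,c
def ray(f,u,v):
    d=np.load('pics/'+f+'.npz');K=d['intrinsics']
    x=(u-K[0,2])/K[0,0];y=(v-K[1,2])/K[1,1]
    if 'view' in d:
        V=d['view'];q=V[:3,:3].T@np.array([x,y,1]);return -V[:3,:3].T@V[:3,3],q
    from scipy.spatial.transform import Rotation as R
    t=np.hypot(x,y);k=np.sin(t)/t if t>1e-9 else 1
    q=np.array([x*k,y*k,np.cos(t)]);H=d['hand_eye'];W=R.from_quat(d['rot']).as_matrix()
    return d['pos']+W@H[:3,3],W@H[:3,:3]@q
def at(f,u,v,z):
    o,q=ray(f,u,v);return (o+q*(z-o[2])/q[2]).round(4)
E
python3 - <<'E'
from h import *
s,c=snap('top','t0');print(c['intrinsics'],c['view']);s,c=snap('side','s0');print(c['view'],s)
E
```

```text
[[415.02707381   0.         323.18412285]
 [  0.         415.02707381 193.78504318]
 [  0.           0.           1.        ]] [[ 0.00133819 -0.99997675  0.00668707 -0.10330413]
 [-0.99486078 -0.00200831 -0.10123235  0.58313265]
 [ 0.10124343 -0.00651723 -0.99484034  1.16517481]
 [ 0.          0.          0.          1.        ]]
[[-0.8468113  -0.53184464  0.00720381  0.43348179]
 [-0.26535948  0.41069417 -0.87230422  0.25600166]
 [ 0.46097176 -0.74058867 -0.48891048  0.87270294]
 [ 0.          0.          0.          1.        ]] {'time_s': 0.05, 'joints': array([ 1.21830184,  0.60014208, -0.00253662,  1.60009871,  0.00178696,
        0.94290051, -0.07980681]), 'joint_velocities': array([-0.00018909, -0.00071719, -0.00013198, -0.00109974,  0.00034748,
        0.00026778, -0.00167192]), 'tau': array([ 4.40562522e-03, -7.78733683e+01,  1.57158282e+00, -2.58913404e+01,
        1.26440721e-02,  5.63142879e-03,  5.48247885e-05]), 'eef_pos': array([ 0.19729672, -0.6971952 ,  0.24911591]), 'eef_rot': array([ 9.90504289e-01,  1.37479656e-01, -1.72833280e-04, -7.53659623e-04]), 'force': array([-0.06263656,  0.17544054,  0.00445405]), 'torque': array([ 0.03283574, -0.00977489,  0.05816501]), 'finger_force': 0.0, 'opening': 0.08526292043508929}
```

View pics/t0.png

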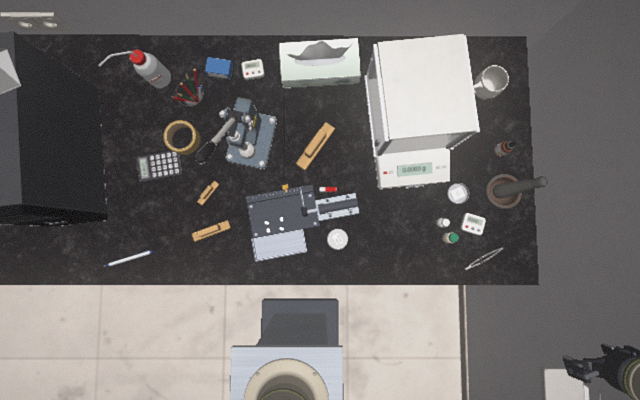

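View pics/s0.png

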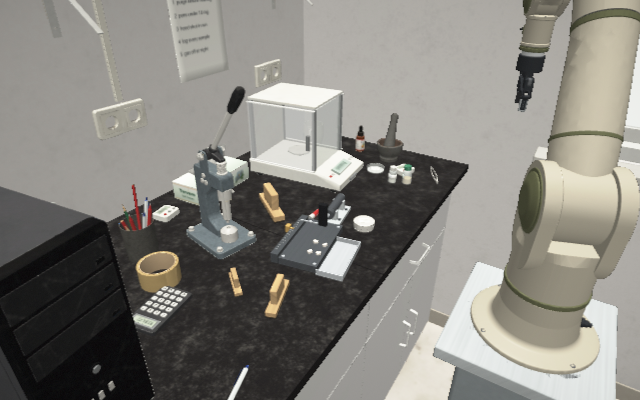

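The top view shows the gauge at (285,215) with its tray toward the robot. There are three scrapers: large at (316,146), small at (207,193) and middle at (211,231). Next I'll enlarge this area.

```bash
python3 - <<'E'
from h import *
i=cv2.imread('pics/t0.png')[170:270,185:365];cv2.imwrite('pics/c0.png',cv2.resize(i,None,fx=4.4,fy=4.4,interpolation=cv2.INTER_CUBIC))
for p in [(192,238,.0),(229,226,.0),(198,203,0),(217,182,0),(300,166,0),(333,126,0)]: print(p,at('t0',*p))
E
```

```text
(192, 238, 0.0) [0.4561 0.2796 0.    ]
(229, 226, 0.0) [0.4911 0.1728 0.    ]
(198, 203, 0) [0.5584 0.2654 0.    ]
(217, 182, 0) [0.6207 0.2114 0.    ]
(300, 166, 0) [ 0.6692 -0.0335  0.    ]
(333, 126, 0) [ 0.791  -0.1317  0.    ]
```

View pics/c0.png

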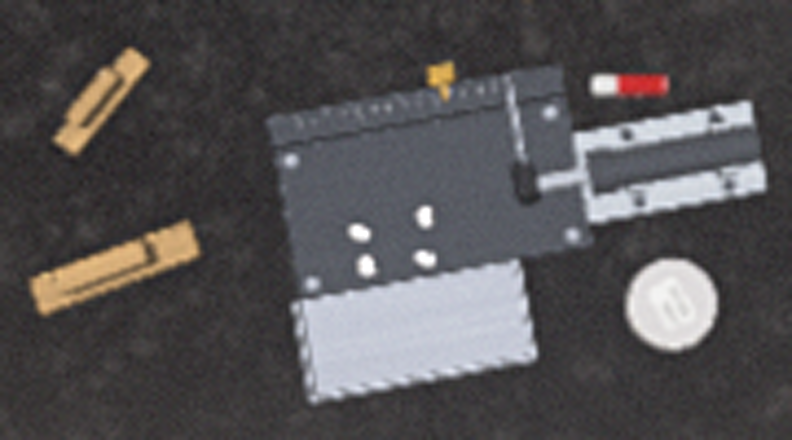

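The crop shows the deck corners at (300,297) and (592,243), and the rail's outer corners at (268,118) and (562,66). Four chips are near (392,240), the clip blade is at (445,90), and the pointer foot and grip are at (527,185). The scraper runs from (36,295) to (195,240).

```bash
cat >> h.py <<'E'
def cr(x,y,z): return at('t0',(x+.5)/4.4-.5+185,(y+.5)/4.4-.5+170,z)
def fit(G,W):
    G=np.array(G);W=np.array(W)[:,:2];a=G-G.mean(0);b=W-W.mean(0)
    th=np.arctan2((a[:,0]*b[:,1]-a[:,1]*b[:,0]).sum(),(a*b).sum());Rm=np.array([[np.cos(th),-np.sin(th)],[np.sin(th),np.cos(th)]])
    t=W.mean(0)-Rm@G.mean(0);return th,Rm,t,(W-t)@Rm-G
E
python3 - <<'E'
from h import *
P=[(300,297,.02),(592,243,.02),(268,118,.028),(562,66,.028)]
th,Rm,t,e=fit([(-.045,.125),(-.045,-.07),(.076,.125),(.076,-.07)],[cr(*p) for p in P]);print(th,t,e)
g=lambda *p:((cr(*p)[:2]-t)@Rm).round(4)
for n,p in dict(chA=(359,233,.024),chB=(425,216,.024),chC=(367,267,.024),chD=(425,259,.024),blade=(445,92,.0305),clip=(440,72,.037),ptr=(511,85,.0325),gripfoot=(527,200,.03),trayL=(314,403,.016),trayR=(537,358,.016),tubeend=(590,165,.05)).items(): print(n,g(*p))
i=cv2.imread('pics/t0.png');h=cv2.cvtColor(i,cv2.COLOR_BGR2HSV);m=cv2.inRange(h,(8,80,90),(25,255,255));
m[:215]=0;m[250:]=0;m[:,:185]=0;m[:,235:]=0
c=max(cv2.findContours(m,0,2)[0],key=cv2.contourArea);b=cv2.boxPoints(cv2.minAreaRect(c));print(b,[at('t0',*q,.016) for q in b])
print([cr(*p,.05) for p in [(60,293),(155,250)]])
print(r.sense()['joints'])
E
```

```text
0.18011350717991004 [ 0.52435212 -0.01513183] [[ 1.14196212e-03 -4.97350737e-04]
 [ 1.86081609e-03  8.41080414e-04]
 [-1.35525079e-03 -1.83388215e-05]
 [-1.64752742e-03 -3.25390856e-04]]
chA [-0.0098  0.0793]
chB [-0.0065  0.0351]
chC [-0.0325  0.0778]
chD [-0.0341  0.0398]
blade [0.0707 0.0081]
clip [0.0834 0.0086]
ptr [ 0.0673 -0.0353]
gripfoot [-0.0084 -0.0325]
trayL [-0.1131  0.1272]
trayR [-0.1103 -0.0206]
tubeend [ 0.0054 -0.0767]
[[190.42268 233.29898]
 [227.27837 219.12372]
 [230.57735 227.70105]
 [193.72166 241.87631]] [array([0.4696, 0.2797, 0.016 ]), array([0.5105, 0.1747, 0.016 ]), array([0.4858, 0.1646, 0.016 ]), array([0.4451, 0.2694, 0.016 ])]
[array([0.4613, 0.247 , 0.05  ]), array([0.4887, 0.1875, 0.05  ])]
[ 1.21826132  0.60004923 -0.00253609  1.6000538   0.00178404  0.94291096
 -0.07981149]
```

```bash
cat >> h.py <<'E'
from scipy.spatial.transform import Rotation as Ro
TH=0.1801;Tg=np.array([.52435,-.01513])
def G(x,y): c,s=np.cos(TH),np.sin(TH);return np.array([c*x-s*y,s*x+c*y])+Tg
def toG(p): c,s=np.cos(TH),np.sin(TH);d=np.array(p)[:2]-Tg;return np.array([c*d[0]+s*d[1],-s*d[0]+c*d[1]]).round(4)
def plan(*T):  # targets x,y,z,toolx angle deg
    s=r.sense();M=Ro.from_quat(s['eef_rot']).as_matrix();a0=np.degrees(np.arctan2(M[1,0],M[0,0]))
    print('pos',s['eef_pos'].round(4),'a',a0.round(2),'t',s['time_s'])
    for t in T:
        d=M.T@(np.array(t[:3])-s['eef_pos']);print(t,(d/.5).round(4),'turn',round(-((t[3]-a0+180)%360-180)/360,4),'mm',int(1000*np.linalg.norm(d)))
E
python3 - <<'E'
from h import *
plan((.46,-.35,.25,50),(.478,.222,.25,111.3))
for a,b in [((203,158),(236,98))]:
    o,q=ray('t0',*a);p,k=ray('s0',*b);A=np.c_[q,-k];l=np.linalg.lstsq(A,p-o,rcond=None)[0];print(o+q*l[0],p+k*l[1])
E
```

```text
pos [ 0.1973 -0.6972  0.2492] a 15.81 t 0.1
(0.46, -0.35, 0.25, 50) [ 0.6946 -0.5251 -0.0009] turn -0.095 mm 435
(0.478, 0.222, 0.25, 111.3) [ 1.0409e+00 -1.6160e+00  6.0000e-04] turn -0.2653 mm 961
[0.6163023  0.13915823 0.40364159] [0.62045182 0.14237838 0.40534848]
```

>>> drive_tool(
  motion=[
    [[0.07,-0.05,0,-0.01,85],[0.14,-0.105,0,-0.02,85],[0.21,-0.16,0,-0.03,85],[0.28,-0.21,0,-0.04,85],[0.35,-0.265,0,-0.05,85],[0.42,-0.32,0,-0.06,85],[0.49,-0.37,0,-0.07,85],[0.56,-0.425,0,-0.08,85],[0.63,-0.475,0,-0.09,85],[0.695,-0.525,0,-0.095,85],[0.695,-0.525,0,-0.095,85],[0.695,-0.525,0,-0.095,85]],
  ],
)

```text
time_s: 1.3
eef_pos: [0.4608, -0.3495, 0.2498]
eef_rot: [0.906, 0.424, -0.0, -0.0]
force: [0.1, -1.1, -0.5]
opening: 0.0848
finger_force: 0.0
```

```bash
python3 - <<'E'
from h import *
plan((.478,.222,.25,111.3));print(r.sense()['joints'])
E
```

```text
pos [ 0.4608 -0.3495  0.2498] a 50.13 t 1.3
(0.478, 0.222, 0.25, 111.3) [ 8.993e-01 -7.062e-01 -2.000e-04] turn -0.1699 mm 571
[ 0.69330208  0.43060894 -0.19915086  1.93281368  0.11651896  0.78962276
 -0.26619854]
```

>>> drive_tool(
  motion=[
    [[0.075,-0.06,0,-0.014,60],[0.15,-0.12,0,-0.028,60],[0.225,-0.18,0,-0.042,60],[0.3,-0.24,0,-0.056,60],[0.375,-0.295,0,-0.07,60],[0.45,-0.355,0,-0.085,60],[0.525,-0.41,0,-0.1,60],[0.6,-0.47,0,-0.115,60],[0.675,-0.53,0,-0.13,60],[0.75,-0.59,0,-0.142,60],[0.825,-0.65,0,-0.156,60],[0.9,-0.706,0,-0.17,60],[0.9,-0.706,0,-0.17,60],[0.9,-0.706,0,-0.17,60],[0.9,-0.706,0,-0.17,60]],
  ],
)

```text
time_s: 2.8
eef_pos: [0.4794, 0.219, 0.2495]
eef_rot: [0.566, 0.824, -0.001, 0.0]
force: [-0.1, 0.5, -0.1]
opening: 0.0597
finger_force: 0.0
```

```bash
python3 - <<'E'
from h import *
snap('wrist','w0');plan();print(r.sense()['joints'])
E
```

```text
pos [0.4795 0.219  0.2497] a 111.0 t 2.85
[-0.11870922  0.41391925 -0.56711142  2.02522446  0.3111172   0.78736464
 -0.50352222]
```

View pics/w0.png

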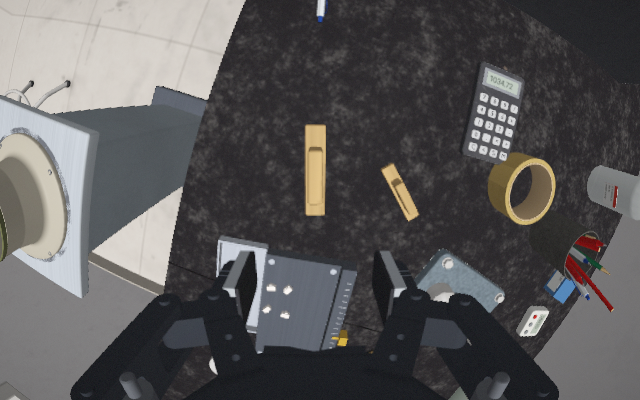

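The wrist view shows the middle scraper upright, with foot corners at about (306,125), (326,125), (325,215) and (305,214) and its rib at x=308 to 323. Four chips are visible near (280,300).

```bash
python3 - <<'E'
from h import *
i=cv2.imread('pics/w0.png');h=cv2.cvtColor(i,cv2.COLOR_BGR2HSV);m=cv2.inRange(h,(8,60,90),(25,255,255))
m[:,:290]=0;m[:,345:]=0;m[:110]=0;m[235:]=0
c=max(cv2.findContours(m,0,2)[0],key=cv2.contourArea);b=cv2.boxPoints(cv2.minAreaRect(c));w=np.array([at('w0',*q,.016) for q in b]);print(b,w,w.mean(0))
for k in range(4): d=w[k]-w[k-1];print(np.linalg.norm(d),np.degrees(np.arctan2(d[1],d[0])))
w=np.array([at('w0',*q,.05) for q in [(308,147),(323,147),(322,206),(308,206)]]);print(w,w.mean(0))
plan((.478,.222,.09,111.3),(.478,.222,.04,111.3))
E
```

```text
[[304. 124.]
 [325. 124.]
 [325. 215.]
 [304. 215.]] [[0.4477 0.2683 0.016 ]
 [0.4701 0.2769 0.016 ]
 [0.5105 0.1745 0.016 ]
 [0.4865 0.1652 0.016 ]] [0.4787   0.221225 0.016   ]
0.11015920297460396 110.62300795733188
0.0239941659575823 21.003222711434226
0.11008142440938887 -68.46921633956151
0.025738881094561936 -158.8186504997338
[[0.4605 0.2495 0.05  ]
 [0.4751 0.2551 0.05  ]
 [0.4979 0.1943 0.05  ]
 [0.4835 0.1888 0.05  ]] [0.47925  0.221925 0.05    ]
pos [0.4795 0.219  0.2497] a 111.0 t 2.85
(0.478, 0.222, 0.09, 111.3) [ 7.100e-03 -2.000e-04  3.194e-01] turn -0.0008 mm 159
(0.478, 0.222, 0.04, 111.3) [ 7.200e-03 -1.000e-04  4.194e-01] turn -0.0008 mm 209
```

>>> drive_tool(
  motion=[
    [[0.005,0,0.1,-0.001,60],[0.005,0,0.19,-0.001,60],[0.005,0,0.27,-0.001,60],[0.005,0,0.34,-0.001,60],[0.005,0,0.39,-0.001,60],[0.005,0,0.42,-0.001,60],[0.005,0,0.42,-0.001,60],[0.005,0,0.42,-0.001,30],[0.005,0,0.42,-0.001,8],[0.005,0,0.42,-0.001,8],[0.005,0,0.42,-0.001,8],[0.005,0,0.42,-0.001,8],[0.005,0,0.42,-0.001,8],[0.005,0,0.42,-0.001,8],[0.005,0,0.42,-0.001,8]],
  ],
  force=60,
)

```text
time_s: 4.35
eef_pos: [0.4789, 0.2234, 0.0411]
eef_rot: [0.563, 0.827, 0.001, 0.001]
force: [0.5, -2.3, 8.3]
opening: 0.0151
finger_force: 59.8
```

```bash
python3 - <<'E'
from h import *
s=r.sense();print(s['opening'],s['finger_force'],s['force'])
# gauge via wrist cam refinement of chips at hover
for n,p in dict(a=(270,288),b=(289,290),c=(267,310),d=(285,315)).items(): print(n,toG(at('w0',*p,.0235)))
x,y=G(.034,.058)
plan((.479,.2217,.12,111.2),(x,y,.12,100.3),(x,y,.0625,100.3))
E
```

```text
0.015069323183511733 59.80561673641205 [ 0.47450251 -2.33017506  8.28019985]
a [-0.0321  0.0749]
b [-0.0064  0.077 ]
c [-0.0318  0.036 ]
d [-0.0056  0.0327]
pos [0.4789 0.2234 0.0411] a 111.53 t 4.35
(0.479, 0.2217, 0.12, 111.2) [-0.0033 -0.0009 -0.1578] turn 0.0009 mm 78
(np.float64(0.5474106551868062), np.float64(0.04802224605946514), 0.12, 100.3) [-0.3766 -0.0011 -0.1576] turn 0.0312 mm 204
(np.float64(0.5474106551868062), np.float64(0.04802224605946514), 0.0625, 100.3) [-0.3766 -0.0013 -0.0426] turn 0.0312 mm 189
```

>>> drive_tool(
  motion=[
    [[0,0,-0.08,0,8],[0,0,-0.16,0,8],[-0.06,0,-0.16,0.005,8],[-0.12,0,-0.16,0.01,8],[-0.18,0,-0.16,0.015,8],[-0.24,0,-0.16,0.02,8],[-0.3,0,-0.16,0.025,8],[-0.35,0,-0.16,0.031,8],[-0.377,-0.001,-0.16,0.031,8],[-0.377,-0.001,-0.16,0.031,8],[-0.377,-0.001,-0.16,0.031,8],[-0.377,-0.001,-0.16,0.031,8]],
  ],
)

```text
time_s: 5.55
eef_pos: [0.5466, 0.0498, 0.1201]
eef_rot: [0.639, 0.769, 0.0, -0.0]
force: [0.2, 0.5, -1.0]
opening: 0.0151
finger_force: 59.0
```

```bash
python3 - <<'E'
from h import *
s,c=snap('top','t1');snap('wrist','w1');print(s['opening'],s['finger_force'],s['force'],s['joints'])
x,y=G(.034,.057)
plan((x,y,.062,100.3))
a=cv2.resize(cv2.imread('pics/t1.png')[170:270,185:345],None,fx=3.6,fy=3.6)
b=cv2.imread('pics/w1.png')[:,120:520]
b=cv2.resize(b,None,fx=.6,fy=.6);o=np.zeros((600,580,3),np.uint8);o[:360,:576]=a[:360,:576];o[360:600,:240]=b
cv2.imwrite('pics/m1.png',o)
E
```

```text
0.015061738625118988 58.96341562271118 [ 0.19185271  0.49199407 -1.02366229] [ 0.10050719  0.60737075 -0.42590199  2.09380305  0.47958664  0.53421268
 -0.49278483]
pos [0.5467 0.0496 0.1201] a 100.54 t 5.65
(np.float64(0.547589783143706), np.float64(0.047038420274553544), 0.062, 100.3) [-0.0053  0.0009  0.1161] turn 0.0007 mm 58
```

View pics/m1.png

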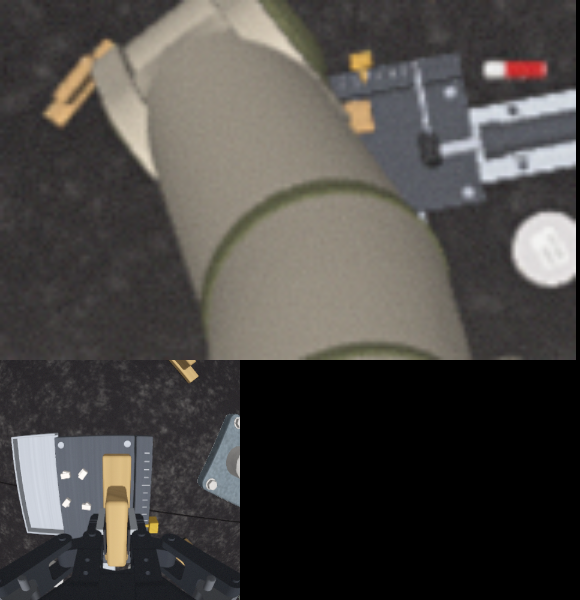

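The block is held square over the deck, clear of the chips. I'll check the arm's clearance to the press lever in the side view.

```bash
python3 - <<'E'
from h import *
snap('side','s1')
b=cv2.imread('pics/s1.png')[40:340,100:500];a=cv2.imread('pics/t1.png')[60:260,140:400]
o=np.zeros((300,670,3),np.uint8);o[:,:400]=b;o[:200,410:670]=a;cv2.imwrite('pics/m2.png',o)
E
```

```text
(no output)
```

View pics/m2.png

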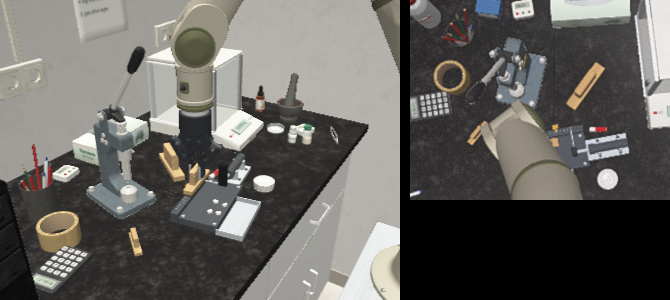

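The side view shows the wrist clear of the lever, so I'll lower the block onto the deck.

>>> drive_tool(
  motion=[
    [[-0.005,0.001,0.05,0.001,8],[-0.005,0.001,0.09,0.001,8],[-0.005,0.001,0.11,0.001,8],[-0.005,0.001,0.115,0.001,8],[-0.005,0.001,0.118,0.001,8],[-0.005,0.001,0.118,0.001,8],[-0.005,0.001,0.118,0.001,8]],
  ],
)

```text
time_s: 6.4
eef_pos: [0.5484, 0.0458, 0.0616]
eef_rot: [0.642, 0.766, 0.0, 0.0]
force: [-0.0, 0.3, -0.1]
opening: 0.0152
finger_force: 59.2
```

```bash
python3 - <<'E'
from h import *
s=r.sense();print(s['force'],toG(s['eef_pos']))
x,y=G(-.054,.057)
plan((x,y,.061,100.3))
E
```

```text
[-0.00519579  0.32438472 -0.14118687] [0.0345 0.0556]
pos [0.5484 0.0458 0.0616] a 100.04 t 6.4
(np.float64(0.46101311407148604), np.float64(0.031275160067371924), 0.061, 100.3) [ 0.0019 -0.1771  0.0011] turn -0.0007 mm 88
```

>>> drive_tool(
  motion=[
    [[0,0,0.002,0,8],[0,0,0.004,0,8],[0,0,0.004,0,8],[0,0,0.004,0,8]],
  ],
)

```text
time_s: 6.8
eef_pos: [0.5484, 0.0457, 0.0611]
eef_rot: [0.643, 0.766, 0.001, 0.001]
force: [-4.9, -0.3, 24.1]
opening: 0.0152
finger_force: 62.6
```

>>> drive_tool(
  motion=[
    [[0,0,-0.002,0,8],[0,-0.01,-0.002,0,8],[0,-0.02,-0.002,0,8],[0,-0.03,-0.002,0,8],[0,-0.04,-0.002,0,8],[0,-0.05,-0.002,0,8],[0,-0.06,-0.002,0,8],[0,-0.07,-0.002,0,8],[0,-0.08,-0.002,0,8],[0,-0.09,-0.002,0,8],[0,-0.1,-0.002,0,8],[0,-0.11,-0.002,0,8],[0,-0.12,-0.002,0,8],[0,-0.13,-0.002,0,8],[0,-0.14,-0.002,0,8],[0,-0.15,-0.002,0,8],[0,-0.16,-0.002,0,8],[0,-0.17,-0.002,0,8],[0,-0.178,-0.002,0,8],[0,-0.178,-0.002,0,8]],
  ],
)

```text
time_s: 8.8
eef_pos: [0.4625, 0.0311, 0.061]
eef_rot: [0.642, 0.766, 0.002, 0.001]
force: [4.4, 1.5, 11.9]
opening: 0.0155
finger_force: 60.8
```

```bash
python3 - <<'E'
from h import *
s,c=snap('wrist','w2');print(s['force'],toG(s['eef_pos']),s['eef_pos']);snap('side','s2')
plan((.47,.222,.12,111.5),(.47,.222,.041,111.5))
b=cv2.imread('pics/s2.png')[180:300,220:400];a=cv2.imread('pics/w2.png')[160:,130:450]
o=np.zeros((480,800,3),np.uint8);o[:480,:480]=cv2.resize(a,None,fx=1.5,fy=2)[:480,:480];o[:213,480:]=cv2.resize(b,(320,213));cv2.imwrite('pics/m3.png',o)
E
```

```text
[ 4.35879204  1.546038   11.94480635] [-0.0525  0.0565] [0.46253585 0.03108268 0.06101012]
pos [0.4625 0.0311 0.061 ] a 100.05 t 8.9
(0.47, 0.222, 0.12, 111.5) [ 0.3735  0.082  -0.1172] turn -0.0318 mm 199
(0.47, 0.222, 0.041, 111.5) [0.3733 0.0811 0.0408] turn -0.0318 mm 192
```

View pics/m3.png

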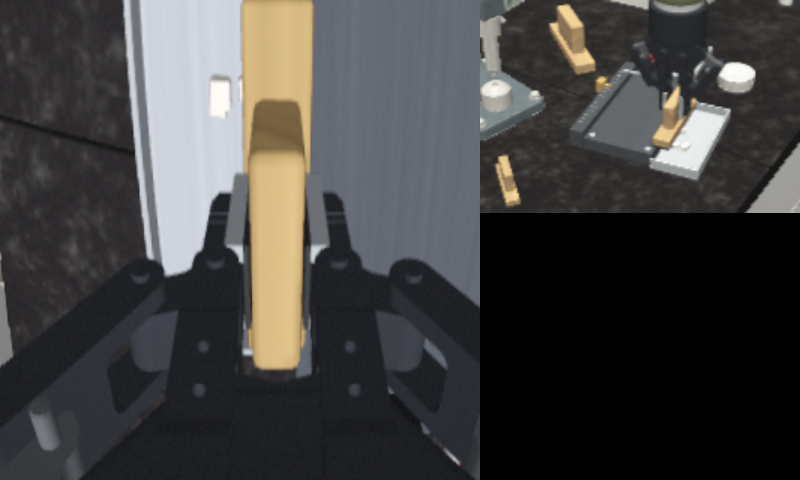

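Chips are in the tray beside the block's leading face, with none visible on the deck. I'll lift the block and take it back.

>>> drive_tool(
  motion=[
    [[0,0,-0.03,0,8],[0,0,-0.08,0,8],[0,0,-0.12,0,8],[0.06,0.01,-0.12,-0.005,8],[0.12,0.025,-0.12,-0.01,8],[0.18,0.04,-0.12,-0.015,8],[0.24,0.055,-0.12,-0.02,8],[0.3,0.07,-0.12,-0.026,8],[0.35,0.08,-0.12,-0.032,8],[0.373,0.082,-0.12,-0.032,8],[0.373,0.082,-0.12,-0.032,8],[0.373,0.082,-0.12,-0.032,8]],
  ],
)

```text
time_s: 10.1
eef_pos: [0.4678, 0.2195, 0.1197]
eef_rot: [0.563, 0.827, -0.001, 0.0]
force: [0.8, -0.3, -2.1]
opening: 0.0152
finger_force: 59.0
```

```bash
python3 - <<'E'
from h import *
snap('wrist','w3');snap('side','s3')
plan((.47,.222,.0415,111.5))
b=cv2.imread('pics/s3.png')[200:300,250:380];a=cv2.imread('pics/w3.png')[200:400,180:480]
o=np.zeros((600,780,3),np.uint8);o[:300,:390]=cv2.resize(b,None,fx=3,fy=3);o[300:,:450]=cv2.resize(a,None,fx=1.5,fy=1.5);cv2.imwrite('pics/m4.png',o)
E
```

```text
pos [0.4681 0.2191 0.1198] a 111.43 t 10.2
(0.47, 0.222, 0.0415, 111.5) [0.0042 0.0058 0.1566] turn -0.0002 mm 78
```

View pics/m4.png

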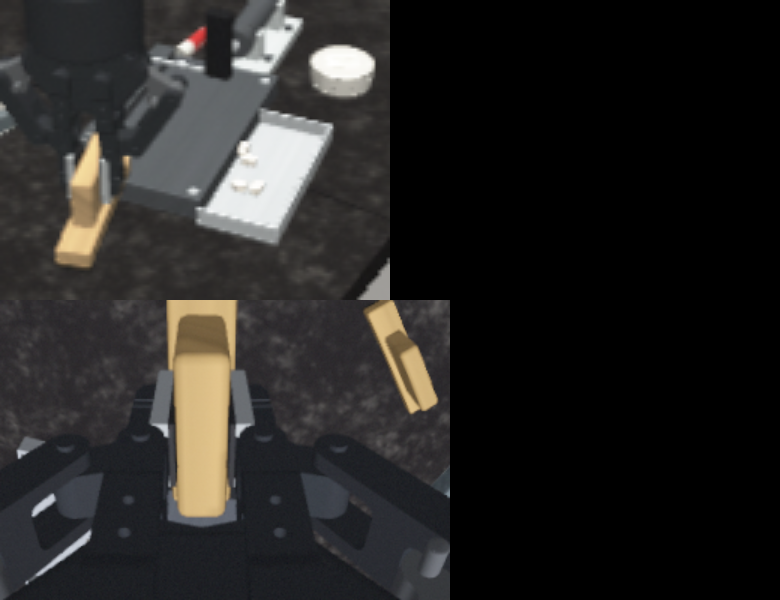

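All four chips are in or at the tray, at (243,147), (249,160), (239,186) and (257,187). I'll confirm the first one later. Now the block goes down.

>>> drive_tool(
  motion=[
    [[0,0,0.06,0,8],[0,0,0.11,0,8],[0,0,0.14,0,8],[0,0,0.152,0,8],[0,0,0.158,0,8],[0,0,0.158,0,8],[0,0,0.158,0,8],[0,0,0.158,0,40],[0,0,0.158,0,50],[0,0,0.158,0,50],[0,0,0.158,0,50],[0,0,0.1,0,50],[0,0,0,0,50],[0,0,-0.1,0,50],[0,0,-0.18,0,50],[0,0,-0.18,0,50],[0,0,-0.18,0,50]],
  ],
)

```text
time_s: 11.9
eef_pos: [0.4685, 0.2207, 0.2108]
eef_rot: [0.563, 0.827, 0.001, 0.001]
force: [0.5, 0.1, -0.2]
opening: 0.0503
finger_force: 0.0
```

```bash
python3 - <<'E'
from h import *
x,y=G(0,-.035);x2,y2=G(-.01,.0)
print(x,y);plan((x2,y2,.25,10.3),(x,y,.17,10.3),(x,y,.084,10.3));print(r.sense()['joints'])
E
```

```text
0.5306194784914927 -0.04956390247190566
pos [0.4685 0.2207 0.2108] a 111.52 t 11.9
(np.float64(0.5145117421508841), np.float64(-0.016921279568997912), 0.25, 10.3) [-0.4758 -0.0886 -0.0785] turn 0.2812 mm 245
(np.float64(0.5306194784914927), np.float64(-0.04956390247190566), 0.17, 10.3) [-0.5483 -0.0829  0.0815] turn 0.2812 mm 280
(np.float64(0.5306194784914927), np.float64(-0.04956390247190566), 0.084, 10.3) [-0.5483 -0.0833  0.2535] turn 0.2812 mm 304
[-0.13072628  0.45957849 -0.57688738  2.08566163  0.38726107  0.69838687
 -0.58542051]
```

>>> drive_tool(
  motion=[
    [[0,0,-0.04,0.015,70],[-0.03,-0.005,-0.078,0.035,70],[-0.08,-0.015,-0.078,0.055,70],[-0.13,-0.025,-0.078,0.075,70],[-0.18,-0.03,-0.078,0.095,70],[-0.23,-0.04,-0.078,0.12,70],[-0.28,-0.05,-0.078,0.14,70],[-0.33,-0.06,-0.078,0.16,70],[-0.37,-0.07,-0.078,0.18,70],[-0.41,-0.075,-0.078,0.2,70],[-0.44,-0.08,-0.078,0.22,70],[-0.476,-0.088,-0.078,0.24,70],[-0.476,-0.088,-0.078,0.26,70],[-0.476,-0.088,-0.078,0.281,70],[-0.476,-0.088,-0.078,0.281,70],[-0.476,-0.088,-0.078,0.281,70],[-0.476,-0.088,-0.078,0.281,70],[-0.476,-0.088,-0.078,0.281,70]],
  ],
)

```text
time_s: 13.7
eef_pos: [0.5146, -0.0165, 0.2487]
eef_rot: [0.996, 0.092, -0.0, -0.0]
force: [-0.7, -0.0, 0.1]
opening: 0.07
finger_force: 0.0
```

```bash
python3 - <<'E'
from h import *
snap('wrist','w4');snap('side','s4');plan();print(r.sense()['joints'])
b=cv2.imread('pics/s4.png')[200:300,250:380];a=cv2.imread('pics/w4.png')
o=np.zeros((600,800,3),np.uint8);o[:400,:640]=a;o[400:,:260]=cv2.resize(b,None,fx=2,fy=2);cv2.imwrite('pics/m5.png',o)
E
```

```text
pos [ 0.5147 -0.0166  0.2489] a 10.46 t 13.8
[ 0.00768864  0.35343579 -0.11332319  2.07178402  0.05943307  0.71956257
 -1.53169007]
```

View pics/m5.png

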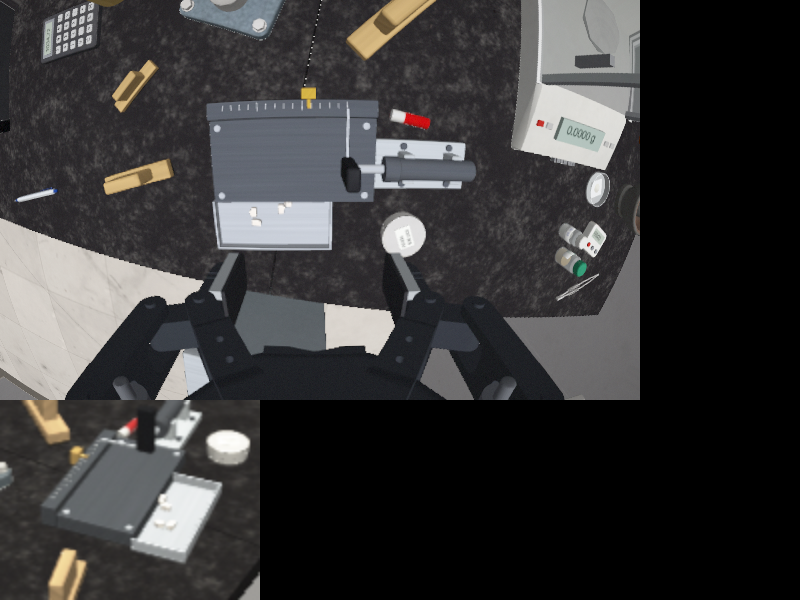

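The wrist view shows the deck empty, with chips in the tray at (256,215), (281,209) and (289,205), the blade at (309,103) and the pointer at (348,130). A closer look will settle the edge chip.

```bash
python3 - <<'E'
from h import *
a=cv2.imread('pics/w4.png')[80:230,240:380];cv2.imwrite('pics/m6.png',cv2.resize(a,None,fx=4,fy=4,interpolation=cv2.INTER_CUBIC))
P=[(208,104,.028),(378,101,.028),(213,202,.02),(372,202,.02)]
W=[at('w4',*p) for p in P];print([toG(w) for w in W])
th,Rm,t,e=fit([(.076,.125),(.076,-.07),(-.045,.125),(-.045,-.07)],W);print(th,t,e)
for p in [(309,104,.0305),(309,93,.037),(348,106,.0325),(349,130,.0325),(348,163,.096)]: print(p,toG(at('w4',*p)))
E
```

```text
[array([0.0749, 0.1206]), array([ 0.0762, -0.0699]), array([-0.0442,  0.1249]), array([-0.0433, -0.0697])]
0.17889060708870988 [ 0.52486565 -0.01609419] [[-1.62333038e-03 -3.29809437e-03]
 [-9.82466790e-05  1.19029412e-03]
 [ 3.15413312e-04  8.53682062e-04]
 [ 1.40616375e-03  1.25411818e-03]]
(309, 104, 0.0305) [0.071 0.006]
(309, 93, 0.037) [0.0828 0.0059]
(348, 106, 0.0325) [ 0.0693 -0.0362]
(349, 130, 0.0325) [ 0.043  -0.0377]
(348, 163, 0.096) [ 0.0179 -0.0305]
```

View pics/m6.png

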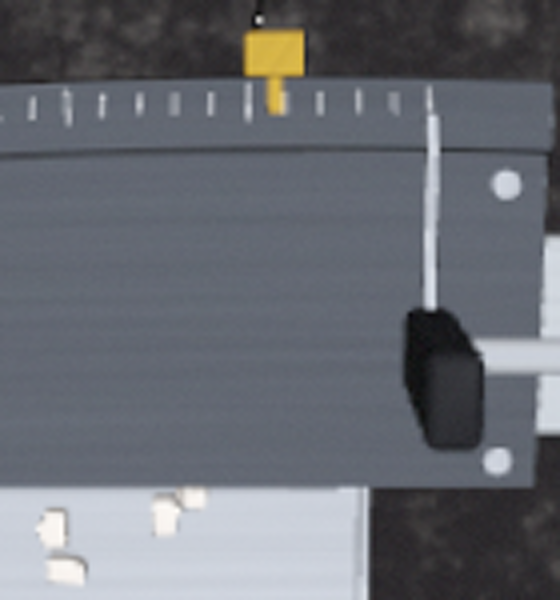

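All four chips lie in the tray and the deck is clear. The pointer is about 43 mm from the blade. Next is the grip.

```bash
python3 - <<'E'
from h import *
x,y=G(0,-.035);y-=.0005
plan((x,y,.15,10.3),(x,y,.084,10.3))
E
```

```text
pos [ 0.5147 -0.0166  0.2489] a 10.46 t 13.8
(np.float64(0.5306194784914927), np.float64(-0.05006390247190566), 0.15, 10.3) [0.0193 0.0717 0.1977] turn 0.0004 mm 105
(np.float64(0.5306194784914927), np.float64(-0.05006390247190566), 0.084, 10.3) [0.0193 0.0717 0.3297] turn 0.0004 mm 168
```

>>> drive_tool(
  motion=[
    [[0.01,0.035,0.05,0,60],[0.019,0.072,0.1,0,60],[0.019,0.072,0.15,0,60],[0.019,0.072,0.2,0,60],[0.019,0.072,0.25,0,60],[0.019,0.072,0.29,0,60],[0.019,0.072,0.32,0,60],[0.019,0.072,0.33,0,60],[0.019,0.072,0.33,0,60],[0.019,0.072,0.33,0,40],[0.019,0.072,0.33,0,25],[0.019,0.072,0.33,0,10],[0.019,0.072,0.33,0,8],[0.019,0.072,0.33,0,8],[0.019,0.072,0.33,0,8],[0.019,0.072,0.33,0,8],[0.019,0.072,0.33,0,8]],
  ],
  force=60,
)

```text
time_s: 15.5
eef_pos: [0.5309, -0.0504, 0.0848]
eef_rot: [0.996, 0.091, 0.001, 0.0]
force: [-1.1, -0.6, 5.4]
opening: 0.0133
finger_force: 58.3
```

```bash
python3 - <<'E'
from h import *
s=r.sense();p=s['eef_pos'];print(toG(p),s['force'],s['opening'],s['finger_force'])
c=np.array([-np.sin(TH),np.cos(TH)])*.0425
plan((p[0]+c[0],p[1]+c[1],p[2],10.3));snap('wrist','w5')
E
```

```text
[ 0.0002 -0.0359] [-1.05103393 -0.55983226  5.40277881] 0.013304017330749537 58.34728717803955
pos [ 0.5309 -0.0504  0.0848] a 10.43 t 15.5
(np.float64(0.5233240840191019), np.float64(-0.00857420458299387), np.float64(0.08479346632413748), 10.3) [ 0.0002 -0.085  -0.    ] turn 0.0003 mm 42
```

Grip is held at the expected place. Now I'll pull gently by 42 mm.

>>> drive_tool(
  motion=[
    [[0,-0.01,0,0,8],[0,-0.02,0,0,8],[0,-0.03,0,0,8],[0,-0.04,0,0,8],[0,-0.05,0,0,8],[0,-0.06,0,0,8],[0,-0.07,0,0,8],[0,-0.077,0,0,8],[0,-0.081,0,0,8],[0,-0.084,0,0,8],[0,-0.084,0,0,8],[0,-0.084,0,0,8],[0,-0.084,0,0,8],[0,-0.084,0,0,8]],
  ],
)

```text
time_s: 16.95
eef_pos: [0.5234, -0.0103, 0.0848]
eef_rot: [0.996, 0.09, 0.001, 0.001]
force: [0.0, -5.2, 6.5]
opening: 0.0134
finger_force: 58.9
```

```bash
python3 - <<'E'
from h import *
s,c=snap('wrist','w6');snap('side','s6');snap('top','t6');print(toG(s['eef_pos']),s['force'],s['opening'],s['finger_force'])
H=np.linalg.inv(c['hand_eye']);K=c['intrinsics'];M=Ro.from_quat(s['eef_rot']).as_matrix()
def pw(p):
    q=H@np.r_[M.T@(np.array(p)-s['eef_pos']),1];n=np.hypot(q[0],q[1]);t=np.arctan2(n,q[2]);return np.array([K[0,2]+K[0,0]*t*q[0]/n,K[1,2]+K[1,1]*t*q[1]/n])
u,v=pw([*G(.066,.006),.0305]).astype(int);print(u,v)
V=np.load('pics/s6.npz');q=V['view'][:3]@np.r_[G(.066,.006),.03,1];q=V['intrinsics']@q;a,b=(q[:2]/q[2]).astype(int);print(a,b)
o=np.zeros((600,800,3),np.uint8)
o[:600,:600]=cv2.resize(cv2.imread('pics/w6.png')[max(v-50,0):max(v-50,0)+100,u-50:u+50],(600,600),interpolation=cv2.INTER_CUBIC)
o[:200,600:]=cv2.resize(cv2.imread('pics/s6.png')[b-25:b+25,a-25:a+25],(200,200),interpolation=cv2.INTER_CUBIC)
o[200:400,600:]=cv2.resize(cv2.imread('pics/t6.png')[165:215,260:310],(200,200),interpolation=cv2.INTER_CUBIC)
cv2.imwrite('pics/m7.png',o)
E
```

```text
[-0.0001  0.0049] [ 0.03189718 -5.16065271  6.52786786] 0.013363370517999726 58.86174559593201
311 128
293 227
```

View pics/m7.png

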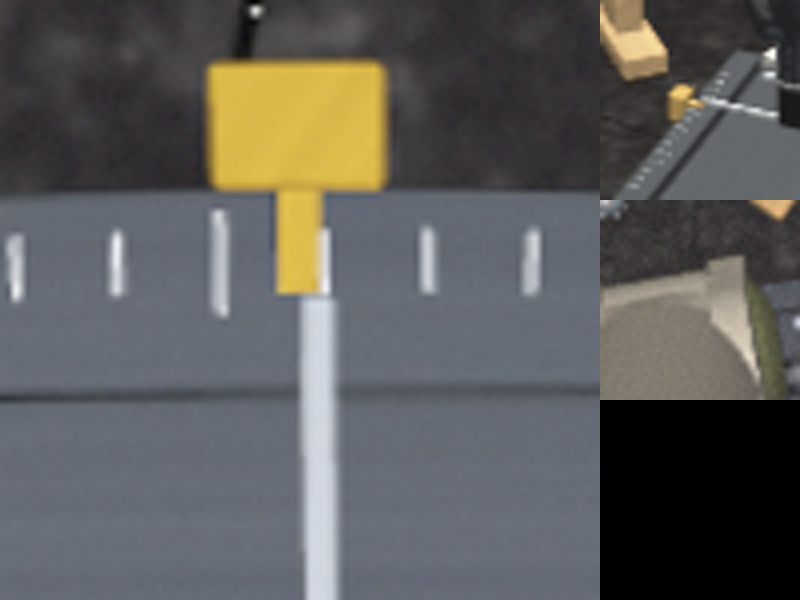

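The pointer centre is at crop x=318 and the blade centre at 300, about 11 px/mm, so the rod is roughly 1.6 mm short.

>>> drive_tool(
  motion=[
    [[0,-0.0015,0,0,8],[0,-0.003,0,0,8],[0,-0.0033,0,0,8],[0,-0.0033,0,0,8],[0,-0.0033,0,0,8],[0,-0.0033,0,0,8]],
  ],
)

```text
time_s: 17.7
eef_pos: [0.5231, -0.0088, 0.0848]
eef_rot: [0.996, 0.09, 0.001, 0.001]
force: [0.3, -6.8, 6.7]
opening: 0.0131
finger_force: 58.8
```

```bash
cat > m.py <<'E'
from h import *
s,c=snap('wrist','w7');print(toG(s['eef_pos']),s['force'],s['opening'])
i=c['frame'][78:178,261:361].astype(int)
def cen(w): return (w*np.arange(w.size)).sum()/w.sum()
y=np.clip(i[:,:,0]-i[:,:,2]-60,0,None)
for k in (34,38,42,46): print('blade',k,cen(y[k]) if y[k].sum() else None)
for k in (50,54,58,62,70): print('ptr',k,cen(np.clip(i[k,40:65].sum(1)-430,0,None))+40)
for k in (15,20,25): print('block',cen(y[k]))
print(c['intrinsics'][:2,2])
# world y of each
E
python3 m.py
```

```text
[-0.0001  0.0065] [ 0.2649576  -6.83536136  6.67803526] 0.013051406990011914
blade 34 52.09661016949153
blade 38 52.06208053691275
blade 42 52.033222591362126
blade 46 52.2068345323741
ptr 50 51.286511627906975
ptr 54 52.52881698685541
ptr 58 52.540265035677876
ptr 62 52.457643622200585
ptr 70 52.5406746031746
block 52.04908485856905
block 52.049072164948456
block 52.08316179497736
[314.20543708 202.63116445]
```

The pointer is within about 0.2 mm of the blade's middle line, and the force matches the spring. I'm handing in.

```bash
python3 -c "
from workcell import r
print(r.job_done())"
```

```text
the job is handed in; nothing more can be done
None
```

I wiped all four chips into the tray, put the scraper block back on the worktop clear of the gauge, and handed the job in with the gripper still holding the rod, its pointer about 0.2 mm from the index clip's middle line.

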